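# Draw the wooden spoon out from under the cup shelf of a dish rack

### The arm

A 6-joint arm with a two-finger parallel gripper is mounted at the origin on a cart in front of the work surface, level with it; the furniture and walls round the work are solid. World frame = base frame: x ahead of the robot, y to its left, z up, the work surface at z = 0. Lengths are in m, angles in rad, forces in N, time in s.
With the tool pointing down it reaches from about 0.35 to 0.775 m from the base axis. Payload 7.3 kg.
Tool frame: the origin (TCP) lies at the very end of the fingers, on their centre line; the grasp point (between the pads) lies 19 mm behind it (manip.pinch_z is the z of the grasp point in the tool frame, in m); z points along the fingers, y is the line along which they close (so a half turn about z gives the same grasp; the last joint's range is limited). The gripper opens to 92 mm and grips with 3 to 60 N. Pads are 19 mm wide; open, the fingers measure 130 mm over their backs; the gripper's body (75 mm by 190 mm) begins 47 mm behind the grasp point.
Start: joints at [0.994, 0.342, 1.524, -0, 1.275, -0.146], TCP at [0.219, 0.477, 0.227] pointing down, gripper open.
Joint ranges: [-2.53, 2.53], [-0.77, 2.02], [0.04, 2.7], [-1, 4.14], [0.28, 2.66], [-3.11, 3.11]. Speed limits (rad/s): [2.57, 2.57, 3.14, 3.14, 3.14, 3.14].

### API

Orientations are given as a 3x3 rotation matrix whose columns are the frame's x, y, z axes.
In Python, from plant import manip gives the robot as it stands.
- The arm moves only by the shell command python3 -m crank 'ROWS' [FORCE]. ROWS is JSON, a list of rows, each an object with "rotation": the turn, a rotation vector about the tool's x, y, z in rad, a list of three; "offset": the shift along the tool's x, y, z in m, a list of three; "gripper": the finger opening in m, from 0 to 0.0918. A call has 1 to 8 rows; each row is the pose to reach, as a shift and turn from the pose commanded when the call began, along the tool's axes at that moment; what a row does not reach only later rows make up. A row lasts 1/12 s, in which the tool goes at most 41.7 mm and 7.16 degrees, less where a joint would pass 70% of its speed; a pose out of reach is approached as far as the arm can. A call with a gripper value outside its range is refused whole. The fingers move at their own pace and stop on an object; FORCE is the grip in N (left out, the last holds). Time passes only in rows, so rows that repeat a pose let the fingers close. It gives the time, the measured TCP pose, the force, the opening and the grip force at its end, in the units of the state.
- manip.read_state(): the state, without advancing time (a new reading comes with each control period).
- manip.get_image(name): name is "scene" or "top" or "wrist"; returns the picture (400x640x3 uint8, red, green, blue); there is no depth.
- manip.camera_info(name): a dict with "camera_matrix" (3x3 intrinsics, pixels), "distortion" ([k1, k2, p1, p2, k3] as OpenCV has them; the pictures are not rectified), "extrinsics" (4x4, takes a point from camera to world coordinates); the wrist camera has in their place "mount" (4x4, takes a point from camera to tool coordinates, whose origin is the TCP and whose axes are the flange's). Camera axes: x right, y up, looking along -z (the intrinsics and any distortion apply to the point x, -y, -z); pixel columns grow to the right and rows downward; lengths in m; the calibration is good to about 2 mm. A picture is of the moment at which its call begins: read the wrist's pose just before it. camera_info takes no time and is no camera call.
- manip.sign_off(): hands the job in; it is judged then, once.
The state is a dict: "time": time; "joints": joint angles; "qvel": joint speeds; "effort": joint torques, N m; "tool_pos": TCP position; "tcp_rot": TCP orientation; "ft_force": force on the tool from outside, world axes, zero at the start; "wrist_torque": the same for the moment, N m; "finger_gap": finger opening in m; "grasp_force": force on a finger pad.
Only numpy, scipy, OpenCV 4.12 (cv2) and the standard library are available. Lean on these libraries where they do the work, as an engineer would, in place of code of your own. Each camera call takes 0.05 s, during which the arm holds its last target. There are 200 camera calls.

### The job

The wooden spoon lies in the bottom of the dish rack with its bowl under the cup shelf, and the open half is too short to lift it out level. Take it by the handle, tip it up and draw it out slantwise through the open half without forcing it, then level it again and finish while still holding it in the gripper: still, roughly level, the whole spoon at least 5 cm above the rack's rim, ready for me to take. Leave the mug and the glass standing where they are on the shelf.

Things in the scene. Friction and masses are not known exactly. Their poses are not given: they have to be found in the camera images.
- wooden_spoon: wooden spoon, 311 mm long, about 45 g, loose. Origin on its underside at mid-length; x along it towards the bowl, z up. Lies on the wire floor (underside 29 mm up) along the rack, bowl under the shelf, handle in the open half. Handle about 12 mm thick; 55 mm from its end it grips 16 mm wide and is held firmly there, balance near mid-length. Bowl 44 mm wide, 14 thick
- spoon_handle_end (a point): point on the middle line of the spoon, 5 mm short of the handle's end, 7 mm above the underside
- spoon_bowl_end (a point): point on the middle line of the spoon, 5 mm short of the bowl's end, 7 mm above the underside
- dish_rack: steel wire dish rack, fixed. Origin on the worktop under its middle; y along its length towards the cup-shelf half, x from near to far side. Basket 360 (y) x 236 mm (x), wires 4 to 7 mm thick, wire floor 29 mm and rim top 126 mm up. Cup shelf fixed at rim height (underside 116 mm) over y = 0 to +180; the half y = -180 to 0 is open on top. Grey tray 15 mm wider all round
- rack_opening (a point): middle of the rack's open half, at the height of the rim's top (126 mm); the opening is about 175 mm along the rack by 230 mm across
- mug: white mug with dots, 92 mm across and 93 mm tall, standing mouth down on the cup shelf (its foot up to 217 mm above the worktop), loose. Origin at the middle of its underside, z up
- glass: clear tumbler, 81 mm across and 93 mm tall, standing mouth down on the cup shelf beside the mug, loose. Origin at the middle of its underside, z up

How it is judged:
By the outcome, as a careful person would: the job done as asked, in the order asked, and still so for the second after the job is handed in, while the arm keeps its last pose, push and grip.
It also fails if it takes over 45 s, if anything falls off the work surface, if the arm or the gripper's body presses on something with over 40 N, if the wrist force passes 120 N, or if a joint passes its speed limit or range.

## Working session

There is one attempt and no reset: what is moved stays moved. The work goes in short steps, Python scripts to look and compute and a shell command to move; the robot and the scene stay as the last step left them, time stands still between calls to the robot, and variables do not carry over. Pictures are saved under pics/ and viewed, at most 10 in all, crops included, and the job is handed in when it is done.

```bash
ls; mkdir -p pics; python3 - <<'E'
from plant import manip
import cv2
for n in("scene","top"):
    cv2.imwrite(f"pics/{n}0.png",manip.get_image(n)[:,:,::-1]); c=manip.camera_info(n); print(n,c)
s=manip.read_state();print(s,manip.pinch_z)
print(manip.camera_info("wrist"))
E
```

```text
pics
scene {'camera_matrix': array([[392.39933948,   0.        , 321.02701745],
       [  0.        , 392.39933948, 199.48765642],
       [  0.        ,   0.        ,   1.        ]]), 'distortion': array([0.0152189, 0.       , 0.       , 0.       , 0.       ]), 'extrinsics': array([[ 9.29880585e-01,  3.14160735e-01, -1.91376933e-01,
         3.01901651e-01],
       [-3.67861511e-01,  7.94022099e-01, -4.83949186e-01,
        -1.26134633e-01],
       [-8.03178973e-05,  5.20415160e-01,  8.53913377e-01,
         8.21339974e-01],
       [ 0.00000000e+00,  0.00000000e+00,  0.00000000e+00,
         1.00000000e+00]])}
top {'camera_matrix': array([[454.37714887,   0.        , 319.61385371],
       [  0.        , 454.37714887, 205.76505534],
       [  0.        ,   0.        ,   1.        ]]), 'distortion': array([-0.02991939,  0.        ,  0.        ,  0.        ,  0.        ]), 'extrinsics': array([[ 0.02142395,  0.99292203, -0.11681975,  0.35608035],
       [-0.99948234,  0.02407618,  0.02133976,  0.29818735],
       [ 0.02400129,  0.1163021 ,  0.99292384,  0.95639373],
       [ 0.        ,
[... 758 characters left out ...]
8, -0.0614891 , -0.01306937]), 'grasp_force': 0.0, 'finger_gap': 0.09210420099714416} -0.0188
{'camera_matrix': array([[302.49354522,   0.        , 320.78631133],
       [  0.        , 302.49354522, 198.40505619],
       [  0.        ,   0.        ,   1.        ]]), 'distortion': array([0.00446337, 0.        , 0.        , 0.        , 0.        ]), 'mount': array([[-8.23225388e-04,  9.61209771e-01,  2.75817146e-01,
         7.39730753e-02],
       [ 9.99999574e-01,  6.76371696e-04,  6.27553277e-04,
        -2.39647806e-04],
       [ 4.16655431e-04,  2.75817546e-01, -9.61209919e-01,
        -1.57603575e-01],
       [ 0.00000000e+00,  0.00000000e+00,  0.00000000e+00,
         1.00000000e+00]])}
```

View pics/top0.png

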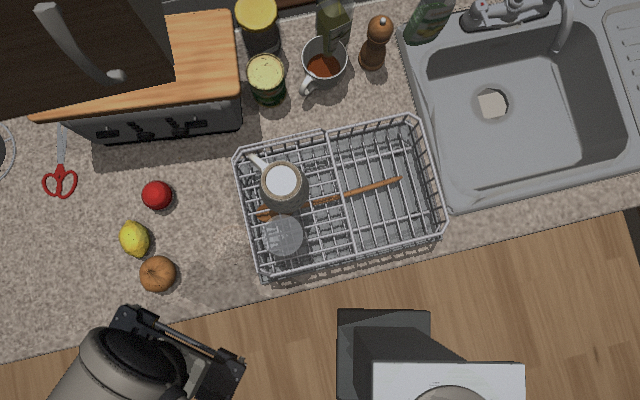

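View pics/scene0.png

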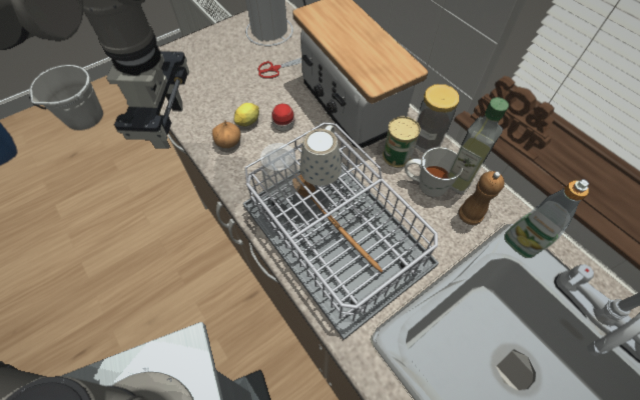

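The top view shows the handle tip near (401,179) and the bowl near (262,213) under the shelf, with the mug at (282,183) and the glass at (284,237). The open half is on the right (−y). I'll enlarge both crops.

```bash
python3 - <<'E'
import cv2
a=cv2.imread("pics/top0.png")[110:290,225:455]
b=cv2.imread("pics/scene0.png")[115:335,235:445]
cv2.imwrite("pics/topc.png",cv2.resize(a,None,fx=3.4,fy=3.3,interpolation=2)); 
cv2.imwrite("pics/scenec.png",cv2.resize(b,None,fx=2.7,fy=2.7,interpolation=2))
E
```

```text
(no output)
```

View pics/topc.png

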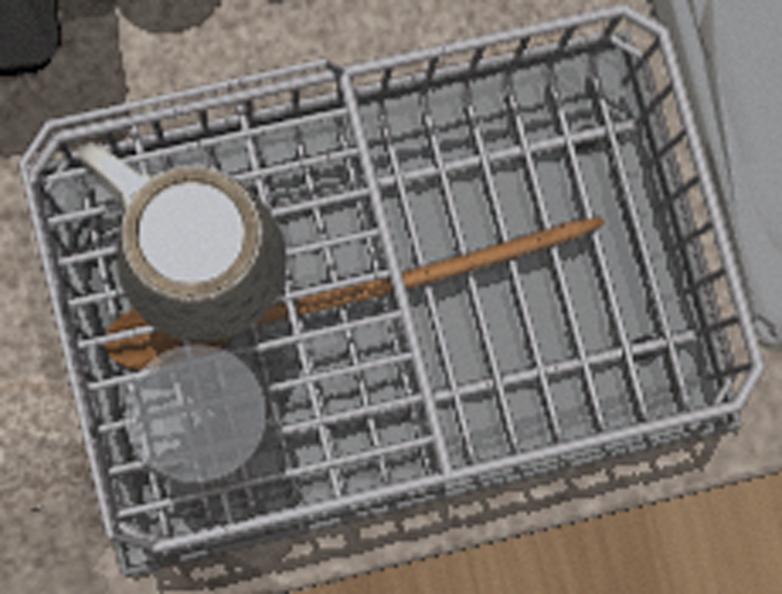

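View pics/scenec.png

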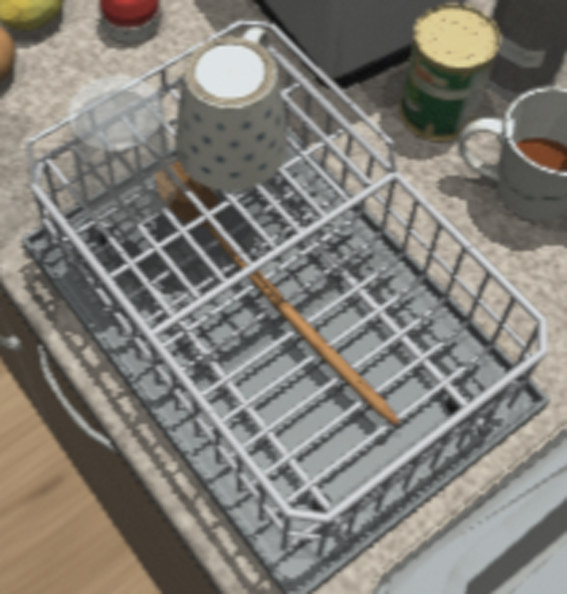

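Top crop: handle tip at (604,222), bowl tip at (108,343), divider bar from (343,72) to (447,472). Rim sides: upper (345,75)–(625,12), lower (155,545)–(735,410), left (30,170)–(115,530), right (660,35)–(757,365). Scene crop: handle tip at (395,420).

```bash
cat > h.py <<'E'
from plant import manip
import numpy as np, cv2
def ray(name,uv,E=None):
    c=manip.camera_info(name); E=c["extrinsics"] if E is None else E
    p=cv2.undistortPoints(np.array([[uv]],float),c["camera_matrix"],c["distortion"])[0,0]
    return E[:3,3],E[:3,:3]@np.array([p[0],-p[1],-1])
def at(name,uv,z,E=None):
    o,d=ray(name,uv,E); return o+d*(z-o[2])/d[2]
T=lambda u,v:(u/3.4+225-.35,v/3.3+110-.35)
S=lambda u,v:(u/2.7+235-.3,v/2.7+115-.3)
E
python3 - <<'E'
from h import *
np.set_printoptions(precision=4,suppress=True)
h=at("top",T(604,222),.036);b=at("top",T(108,343),.036);m=at("top",T(420,277),.038)
print("spoon",h,b,np.linalg.norm(h-b),"mid",m, "ang",np.degrees(np.arctan2(*(b-h)[1::-1])))
print("scene handle",at("scene",S(395,420),.036),"bowl",at("scene",S(165,172),.036))
R={k:at("top",T(*k),.123) for k in [(345,75),(625,12),(155,545),(735,410),(30,170),(115,530),(660,35),(757,365),(343,72),(447,472)]}
for k,v in R.items(): print(k,v)
for k in [(397,177),(160,330),(37,190),(290,510)]: print("scene rim",k,at("scene",S(*k),.123))
print("mug",at("top",T(190,232),.217),"glass",at("top",T(197,412),.217))
E
```

```text
spoon [0.5285 0.1088 0.036 ] [0.4453 0.4064 0.036 ] 0.3090019828336599 mid [0.4906 0.2206 0.038 ] ang 105.62976578882858
scene handle [0.5312 0.1098 0.036 ] bowl [0.4431 0.3971 0.036 ]
(345, 75) [0.5937 0.271  0.123 ]
(625, 12) [0.6357 0.1147 0.123 ]
(155, 545) [0.326  0.3671 0.123 ]
(735, 410) [0.4072 0.0549 0.123 ]
(30, 170) [0.5339 0.4425 0.123 ]
(115, 530) [0.3337 0.3886 0.123 ]
(660, 35) [0.6226 0.095  0.123 ]
(757, 365) [0.4328 0.0425 0.123 ]
(343, 72) [0.5954 0.2721 0.123 ]
(447, 472) [0.3693 0.2116 0.123 ]
scene rim (397, 177) [0.5974 0.2667 0.123 ]
scene rim (160, 330) [0.3771 0.209  0.123 ]
scene rim (37, 190) [0.3278 0.36   0.123 ]
scene rim (290, 510) [0.4132 0.0526 0.123 ]
mug [0.4843 0.3476 0.217 ] glass [0.3946 0.3414 0.217 ]
```

```bash
cat >> h.py <<'E'
from scipy.spatial.transform import Rotation as Ro
np.set_printoptions(precision=4,suppress=True)
C=np.array([.5263,.1095]); a=np.radians(15); M=np.array([[np.cos(a),-np.sin(a)],[np.sin(a),np.cos(a)]])
W=lambda x,y,z:np.r_[M@(C+[x,y]),z]
K=lambda p:np.r_[M.T@np.asarray(p)[:2]-C,p[2]]
def go(x,y,z,p,yaw=0):   # rack-frame TCP target, lean p deg (+: body leans to -y')
    s=manip.read_state(); R0=s["tcp_rot"]; q=np.radians(p)
    B=np.block([[M,np.zeros((2,1))],[np.zeros((1,2)),1]])
    ty=np.array([1,0,0.]); tz=np.array([0,np.sin(q),-np.cos(q)]); R=B@Ro.from_euler('z',yaw,degrees=True).as_matrix()@np.c_[np.cross(ty,tz),ty,tz]
    print("rot",Ro.from_matrix(R0.T@R).as_rotvec().round(4).tolist(),"off",(R0.T@(W(x,y,z)-s["tool_pos"])).round(4).tolist())
def st():
    s=manip.read_state();R=s["tcp_rot"];print("t",s["time"],"rack",K(s["tool_pos"]),"lean",np.degrees(np.arctan2((M.T@R[:2,2])[1],-R[2,2])).round(2),"tool y",R[:,1],"j",s["joints"],"F",s["ft_force"],"gap",s["finger_gap"],s["grasp_force"])
E
python3 -c "
from h import *
st()
s=manip.read_state();print(s['tcp_rot'].T@[0,0,.12])
go(.0115,-.095,.30,10)"
```

```text
t 0.1 rack [-0.1914  0.2943  0.2261] lean -0.05 tool y [ 0.4176  0.9086 -0.0013] j [ 0.994   0.3426  1.5249 -0.      1.2754 -0.146 ] F [-0.13   -0.3409  0.1102] gap 0.09210420099714416 0.0
[ 0.     -0.0002 -0.12  ]
rot [-0.078, 0.1636, 0.8758] off [-0.4047, -0.1702, -0.0737]
```

```bash
python3 -m crank '[{"rotation":[0,0,0],"offset":[0,0,-0.12],"gripper":0.09},{"rotation":[0,0,0],"offset":[0,0,-0.12],"gripper":0.09},{"rotation":[0,0,0],"offset":[0,0,-0.12],"gripper":0.09},{"rotation":[-0.01,0.02,0.11],"offset":[-0.035,-0.015,-0.12],"gripper":0.09},{"rotation":[-0.02,0.04,0.22],"offset":[-0.07,-0.03,-0.12],"gripper":0.09},{"rotation":[-0.03,0.06,0.33],"offset":[-0.105,-0.045,-0.12],"gripper":0.09},{"rotation":[-0.04,0.08,0.44],"offset":[-0.14,-0.06,-0.12],"gripper":0.09},{"rotation":[-0.05,0.10,0.55],"offset":[-0.175,-0.075,-0.12],"gripper":0.09}]'; python3 -c "
from h import *
st();go(.0115,-.095,.30,10)"
```

```text
time: 0.77
tool_pos: [0.3475, 0.3344, 0.3465]
tcp_rot: [[-0.549, 0.834, -0.043], [0.828, 0.551, 0.102], [0.109, 0.02, -0.994]]
ft_force: [0.7, 0.4, -0.4]
finger_gap: 0.09
grasp_force: 0.0
t 0.7667 rack [-0.1041  0.1236  0.3465] lean 6.32 tool y [0.8344 0.5508 0.0203] j [ 0.5329  0.1721  1.4316  0.1106  1.5234 -0.0561] F [ 0.66    0.4188 -0.4381] gap 0.08995236495851884 0.0
rot [-0.0256, 0.0611, 0.3213] off [-0.2476, 0.0396, 0.0204]
```

```bash
python3 -m crank '[{"rotation":[-0.0085,0.02,0.107],"offset":[-0.04,0.007,0.002],"gripper":0.05},{"rotation":[-0.017,0.04,0.214],"offset":[-0.08,0.013,0.004],"gripper":0.05},{"rotation":[-0.0256,0.0611,0.3213],"offset":[-0.12,0.02,0.006],"gripper":0.05},{"rotation":[-0.0256,0.0611,0.3213],"offset":[-0.16,0.027,0.01],"gripper":0.05},{"rotation":[-0.0256,0.0611,0.3213],"offset":[-0.20,0.033,0.015],"gripper":0.05},{"rotation":[-0.0256,0.0611,0.3213],"offset":[-0.2476,0.0396,0.0204],"gripper":0.05},{"rotation":[-0.0256,0.0611,0.3213],"offset":[-0.2476,0.0396,0.0204],"gripper":0.05},{"rotation":[-0.0256,0.0611,0.3213],"offset":[-0.2476,0.0396,0.0204],"gripper":0.05}]'; python3 -c "
from h import *
st()
s=manip.read_state();np.savez('w1',R=s['tcp_rot'],p=s['tool_pos'])
cv2.imwrite('pics/w1.png',manip.get_image('wrist')[:,:,::-1])"
```

```text
time: 1.43
tool_pos: [0.517, 0.1532, 0.2986]
tcp_rot: [[-0.255, 0.966, -0.047], [0.951, 0.26, 0.167], [0.173, -0.003, -0.985]]
ft_force: [0.0, 1.5, 0.0]
finger_gap: 0.0503
grasp_force: 0.0
t 1.4333 rack [ 0.0128 -0.0953  0.2986] lean 9.97 tool y [ 0.9657  0.2596 -0.0026] j [ 0.0447  0.3306  1.3554  0.1697  1.4972 -0.2337] F [0.0233 1.457  0.0087] gap 0.05031597747047587 0.0
```

View pics/w1.png

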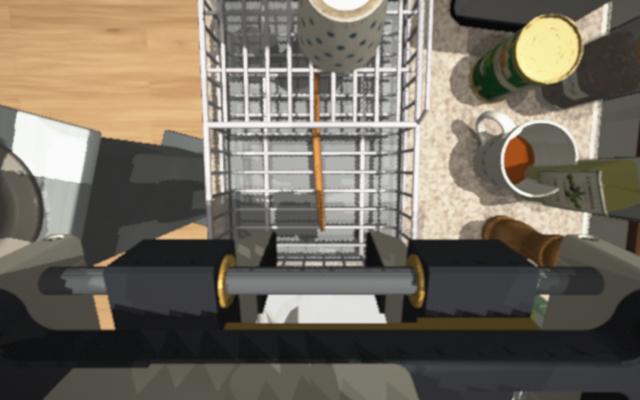

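The wrist view shows the handle end at (322,230), the handle passing under the divider at (317,124), and the divider ends near (207,125) and (416,125).

```bash
python3 -c "
from h import *
w=np.load('w1.npz');T0=np.eye(4);T0[:3,:3]=w['R'];T0[:3,3]=w['p'];E=T0@manip.camera_info('wrist')['mount']
for uv,z in [((322,230),.036),((319.5,180),.036),((317,132),.036),((207,125),.123),((416,125),.123),((208,180),.123),((413,180),.123)]: print(uv,K(at('wrist',uv,z,E)))
st();go(.0125,-.091,.16,10)"
```

```text
(322, 230) [ 0.0139 -0.1416  0.036 ]
(319.5, 180) [ 0.0103 -0.0692  0.036 ]
(317, 132) [ 0.0068 -0.0021  0.036 ]
(207, 125) [-0.1144 -0.0041  0.123 ]
(416, 125) [ 0.1182 -0.0042  0.123 ]
(208, 180) [-0.1158 -0.0653  0.123 ]
(413, 180) [ 0.1169 -0.0653  0.123 ]
t 1.4833 rack [ 0.0122 -0.0935  0.2995] lean 9.99 tool y [ 0.9652  0.2615 -0.0015] j [ 0.0474  0.3285  1.3559  0.1704  1.4977 -0.233 ] F [-0.8957  0.0199  1.145 ] gap 0.05005466439886474 0.0
rot [-0.002, 0.0001, 0.0025] off [-0.0217, 0.0005, 0.1379]
```

```bash
python3 -c "
from h import *
go(.011,-.089,.06,10,2.5);go(.011,-.089,.0325,10,2.5)"
```

```text
rot [0.0056, 0.0001, -0.0405] off [-0.0371, -0.0009, 0.2367]
rot [0.0056, 0.0001, -0.0405] off [-0.0419, -0.0008, 0.2638]
```

```bash
python3 -m crank '[{"rotation":[0.0056,0,-0.0405],"offset":[-0.006,-0.001,0.035],"gripper":0.05},{"rotation":[0.0056,0,-0.0405],"offset":[-0.012,-0.001,0.07],"gripper":0.05},{"rotation":[0.0056,0,-0.0405],"offset":[-0.017,-0.001,0.105],"gripper":0.05},{"rotation":[0.0056,0,-0.0405],"offset":[-0.022,-0.001,0.14],"gripper":0.05},{"rotation":[0.0056,0,-0.0405],"offset":[-0.028,-0.001,0.17],"gripper":0.05},{"rotation":[0.0056,0,-0.0405],"offset":[-0.032,-0.001,0.2],"gripper":0.05},{"rotation":[0.0056,0,-0.0405],"offset":[-0.035,-0.001,0.22],"gripper":0.05},{"rotation":[0.0056,0,-0.0405],"offset":[-0.037,-0.001,0.2367],"gripper":0.05}]'; python3 -c "
from h import *
st();go(.011,-.089,.0325,10,2.5)"
```

```text
time: 2.15
tool_pos: [0.5123, 0.1613, 0.0598]
tcp_rot: [[-0.3, 0.952, -0.052], [0.938, 0.305, 0.165], [0.173, 0.001, -0.985]]
ft_force: [-1.1, -0.1, 0.4]
finger_gap: 0.0501
grasp_force: 0.0
t 2.15 rack [ 0.0103 -0.0863  0.0598] lean 9.97 tool y [0.9524 0.3048 0.0007] j [ 0.0607  0.5653  1.6947  0.2106  0.9351 -0.3789] F [-1.0658 -0.1294  0.4461] gap 0.05009711198265862 0.0
rot [-0.0001, 0.0003, 0.0044] off [-0.0074, 0.0005, 0.0264]
```

```bash
python3 -c "
from h import *
cv2.imwrite('pics/w2.png',manip.get_image('wrist')[:,:,::-1])
cv2.imwrite('pics/t2.png',cv2.resize(manip.get_image('top')[110:290,225:455,::-1],None,fx=3,fy=3))"
```

```text
(no output)
```

View pics/w2.png

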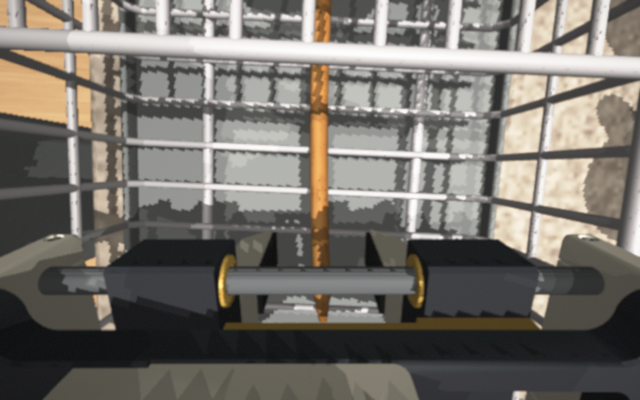

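The spoon runs vertically at column 320, centred between the fingers, so I can descend and grip.

```bash
python3 -m crank '[{"rotation":[0,0,0],"offset":[-0.003,0,0.01],"gripper":0.05},{"rotation":[0,0,0],"offset":[-0.006,0,0.02],"gripper":0.05},{"rotation":[0,0,0],"offset":[-0.0074,0,0.0264],"gripper":0.05},{"rotation":[0,0,0],"offset":[-0.0074,0,0.0264],"gripper":0.05},{"rotation":[0,0,0],"offset":[-0.0074,0,0.0264],"gripper":0.05}]'; python3 -c "
from h import *
st()"
```

```text
time: 2.67
tool_pos: [0.5149, 0.1569, 0.0337]
tcp_rot: [[-0.298, 0.953, -0.05], [0.939, 0.302, 0.165], [0.173, 0.002, -0.985]]
ft_force: [0.3, -0.5, -0.0]
finger_gap: 0.05
grasp_force: 0.0
t 2.6667 rack [ 0.0117 -0.0912  0.0337] lean 9.95 tool y [0.9532 0.3025 0.002 ] j [ 0.0523  0.6065  1.7105  0.2196  0.8788 -0.4002] F [ 0.251  -0.5429 -0.0056] gap 0.049983036437703375 0.0
```

```bash
python3 -m crank '[{"rotation":[0,0,0],"offset":[0,0,0.0015],"gripper":0.05},{"rotation":[0,0,0],"offset":[0,0,0.0015],"gripper":0.03},{"rotation":[0,0,0],"offset":[0,0,0.0015],"gripper":0.0},{"rotation":[0,0,0],"offset":[0,0,0.0015],"gripper":0.0},{"rotation":[0,0,0],"offset":[0,0,0.0015],"gripper":0.0},{"rotation":[0,0,0],"offset":[0,0,0.0015],"gripper":0.0},{"rotation":[0,0,0],"offset":[0,0,0.0015],"gripper":0.0},{"rotation":[0,0,0],"offset":[0,0,0.0015],"gripper":0.0}]' 40; python3 -c "
from h import *
st()"
```

```text
time: 3.33
tool_pos: [0.5149, 0.1572, 0.0322]
tcp_rot: [[-0.298, 0.953, -0.05], [0.939, 0.303, 0.165], [0.173, 0.002, -0.985]]
ft_force: [0.1, 0.5, -0.3]
finger_gap: 0.0139
grasp_force: 39.9
t 3.3333 rack [ 0.0118 -0.091   0.0322] lean 9.94 tool y [0.9531 0.3026 0.0024] j [ 0.0528  0.6087  1.7116  0.2202  0.8752 -0.4008] F [ 0.096   0.4515 -0.2611] gap 0.013928191198268 39.87239723559469
```

```bash
cat > plan.py <<'E'
from h import *
def pose(th,sb,zb):
    t=np.radians(th);c,s=np.cos(t),np.sin(t)
    return Ro.from_euler('y',th,degrees=True), np.array([sb-.26*c+.0032*s, zb+.26*s+.0032*c])
# plane (s,z); tool x=(cos l, sin l), tool z=(sin l,-cos l), lean l=10-th
def rows(wps):
    p0=pose(*wps[0])[1]; l=np.radians(10-wps[0][0]); X=np.array([np.cos(l),np.sin(l)]);Z=np.array([np.sin(l),-np.cos(l)])
    for w in wps[1:]:
        d=pose(*w)[1]-p0; top=w[2]+(w[1]+.008)*np.tan(np.radians(w[0]))+.014/np.cos(np.radians(w[0]))
        print(w,"ry",round(np.radians(w[0]-wps[0][0]),3),"off",[round(d@X,4),0,round(d@Z,4)],"top@shelf",round(top,3))
rows([(0,.169,.029),(0,.169,.032),(2,.168,.034),(4,.167,.034),(6,.166,.034),(8,.164,.034),(10,.162,.034),(12,.160,.034),(12,.160,.034)])
rows([(12,.160,.034),(14,.157,.034),(16,.153,.034),(18,.149,.034),(19,.141,.035),(20,.132,.036),(20,.122,.039),(20,.112,.043),(20,.102,.046)])
rows([(20,.102,.046),(20,.087,.051),(20,.072,.057),(20,.057,.0625),(20,.042,.068),(20,.027,.0735),(20,.012,.079),(20,-.003,.084),(20,-.018,.090)])
rows([(20,-.018,.090),(20,-.033,.096),(20,-.045,.105),(20,-.047,.12),(20,-.047,.135),(20,-.047,.15),(20,-.047,.165),(20,-.047,.165)])
E
python3 plan.py; python3 - <<'E'
from h import *
# sign check: rotation about tool y by +a changes tool z
s=manip.read_state();R=s["tcp_rot"]
R2=R@Ro.from_rotvec([0,.2,0]).as_matrix();print("lean after +0.2 ry",np.degrees(np.arctan2((M.T@R2[:2,2])[1],-R2[2,2])))
E
```

```text
(0, 0.169, 0.032) ry 0.0 off [np.float64(0.0005), 0, np.float64(-0.003)] top@shelf 0.046
(2, 0.168, 0.034) ry 0.035 off [np.float64(0.0017), 0, np.float64(-0.014)] top@shelf 0.054
(4, 0.167, 0.034) ry 0.07 off [np.float64(0.0029), 0, np.float64(-0.023)] top@shelf 0.06
(6, 0.166, 0.034) ry 0.105 off [np.float64(0.0044), 0, np.float64(-0.0319)] top@shelf 0.066
(8, 0.164, 0.034) ry 0.14 off [np.float64(0.0052), 0, np.float64(-0.0409)] top@shelf 0.072
(10, 0.162, 0.034) ry 0.175 off [np.float64(0.0062), 0, np.float64(-0.0498)] top@shelf 0.078
(12, 0.16, 0.034) ry 0.209 off [np.float64(0.0076), 0, np.float64(-0.0586)] top@shelf 0.084
(12, 0.16, 0.034) ry 0.209 off [np.float64(0.0076), 0, np.float64(-0.0586)] top@shelf 0.084
(14, 0.157, 0.034) ry 0.035 off [np.float64(-0.0012), 0, np.float64(-0.0088)] top@shelf 0.09
(16, 0.153, 0.034) ry 0.07 off [np.float64(-0.003), 0, np.float64(-0.0175)] top@shelf 0.095
(18, 0.149, 0.034) ry 0.105 off [np.float64(-0.0045), 0, np.float64(-0.0261)] top@shelf 0.1
(19, 0.141, 0.035) ry 0.122 off [np.float64(-0.0112), 0, np.float64(-0.0311)] top@shelf 0.101

[... 1091 characters left out ...]
top@shelf 0.101
(20, -0.033, 0.096) ry 0.0 off [np.float64(-0.0158), 0, np.float64(-0.0033)] top@shelf 0.102
(20, -0.045, 0.105) ry 0.0 off [np.float64(-0.0292), 0, np.float64(-0.0101)] top@shelf 0.106
(20, -0.047, 0.12) ry 0.0 off [np.float64(-0.0338), 0, np.float64(-0.0245)] top@shelf 0.121
(20, -0.047, 0.135) ry 0.0 off [np.float64(-0.0364), 0, np.float64(-0.0393)] top@shelf 0.136
(20, -0.047, 0.15) ry 0.0 off [np.float64(-0.039), 0, np.float64(-0.0541)] top@shelf 0.151
(20, -0.047, 0.165) ry 0.0 off [np.float64(-0.0416), 0, np.float64(-0.0688)] top@shelf 0.166
(20, -0.047, 0.165) ry 0.0 off [np.float64(-0.0416), 0, np.float64(-0.0688)] top@shelf 0.166
lean after +0.2 ry 21.38804800821207
```

```bash
python3 -m crank '[{"rotation":[0,0,0],"offset":[0.0005,0,-0.003],"gripper":0},{"rotation":[0,-0.035,0],"offset":[0.0017,0,-0.014],"gripper":0},{"rotation":[0,-0.07,0],"offset":[0.0029,0,-0.023],"gripper":0},{"rotation":[0,-0.105,0],"offset":[0.0044,0,-0.032],"gripper":0},{"rotation":[0,-0.14,0],"offset":[0.0052,0,-0.041],"gripper":0},{"rotation":[0,-0.175,0],"offset":[0.0062,0,-0.05],"gripper":0},{"rotation":[0,-0.209,0],"offset":[0.0076,0,-0.0586],"gripper":0},{"rotation":[0,-0.209,0],"offset":[0.0076,0,-0.0586],"gripper":0}]'; python3 -c "
from h import *
st()
cv2.imwrite('pics/s3.png',cv2.resize(manip.get_image('scene')[85:335,205:455,::-1],None,fx=2.4,fy=2.4,interpolation=2))"
```

```text
time: 4.0
tool_pos: [0.5162, 0.1556, 0.093]
tcp_rot: [[-0.304, 0.953, 0.016], [0.952, 0.304, -0.034], [-0.037, 0.005, -0.999]]
ft_force: [1.1, 0.7, -0.5]
finger_gap: 0.0137
grasp_force: 39.9
t 4.0 rack [ 0.0126 -0.0928  0.093 ] lean -2.1 tool y [0.9526 0.3041 0.0052] j [ 0.1719  0.5081  1.6682 -0.044   0.9555 -0.1117] F [ 1.1165  0.7054 -0.4916] gap 0.013678917766007463 39.87426866660826
```

View pics/s3.png

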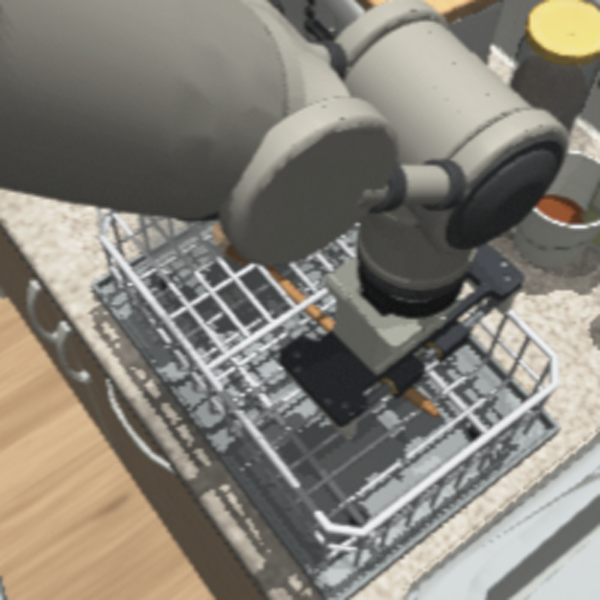

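The handle tip has risen (430,408), the shaft runs cleanly under the divider, and the forces are about 1 N. I'll continue tipping and drawing.

```bash
python3 -m crank '[{"rotation":[0,-0.035,0],"offset":[-0.0012,0,-0.0088],"gripper":0},{"rotation":[0,-0.07,0],"offset":[-0.003,0,-0.0175],"gripper":0},{"rotation":[0,-0.105,0],"offset":[-0.0045,0,-0.026],"gripper":0},{"rotation":[0,-0.122,0],"offset":[-0.0112,0,-0.031],"gripper":0},{"rotation":[0,-0.14,0],"offset":[-0.0188,0,-0.036],"gripper":0},{"rotation":[0,-0.14,0],"offset":[-0.0289,0,-0.0388],"gripper":0},{"rotation":[0,-0.14,0],"offset":[-0.0391,0,-0.0424],"gripper":0},{"rotation":[0,-0.14,0],"offset":[-0.0492,0,-0.0451],"gripper":0}]'; python3 -c "
from h import *
st()
cv2.imwrite('pics/s4.png',cv2.resize(manip.get_image('scene')[85:335,205:455,::-1],None,fx=2.4,fy=2.4,interpolation=2))"
```

```text
time: 4.72
tool_pos: [0.5301, 0.1077, 0.1381]
tcp_rot: [[-0.297, 0.953, 0.054], [0.939, 0.302, -0.165], [-0.174, 0.002, -0.985]]
ft_force: [-0.8, -0.5, -0.0]
finger_gap: 0.0138
grasp_force: 39.9
t 4.7167 rack [ 0.0136 -0.1427  0.1381] lean -10.0 tool y [0.9533 0.302  0.0017] j [ 0.1603  0.4569  1.6239 -0.2003  1.0422 -0.0467] F [-0.8063 -0.5058 -0.0428] gap 0.013829911033175634 39.87323487759568
```

View pics/s4.png

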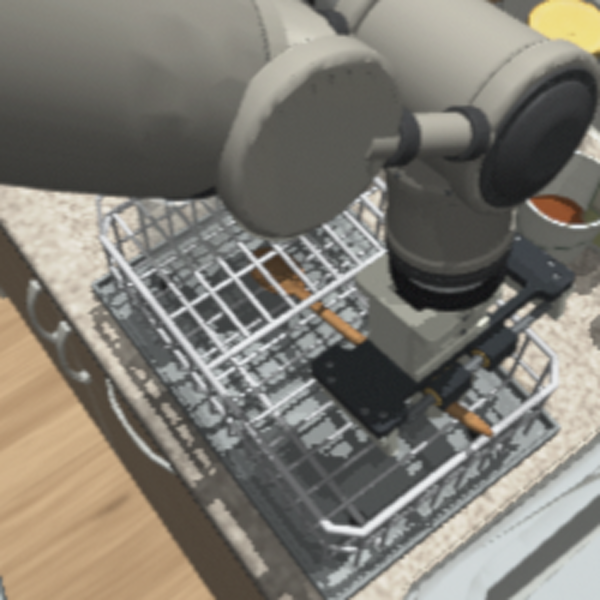

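The bowl is at (275,275), the shaft passes under the divider, and the handle end (485,425) is already above the end rim. I'll continue drawing slantwise.

```bash
python3 -m crank '[{"rotation":[0,0,0],"offset":[-0.0156,0,-0.0023],"gripper":0},{"rotation":[0,0,0],"offset":[-0.0315,0,-0.0056],"gripper":0},{"rotation":[0,0,0],"offset":[-0.0472,0,-0.0084],"gripper":0},{"rotation":[0,0,0],"offset":[-0.063,0,-0.0112],"gripper":0},{"rotation":[0,0,0],"offset":[-0.0786,0,-0.0141],"gripper":0},{"rotation":[0,0,0],"offset":[-0.0944,0,-0.017],"gripper":0},{"rotation":[0,0,0],"offset":[-0.11,0,-0.0195],"gripper":0},{"rotation":[0,0,0],"offset":[-0.126,0,-0.0225],"gripper":0}]' && python3 -m crank '[{"rotation":[0,0,0],"offset":[-0.012,0,-0.0025],"gripper":0},{"rotation":[0,0,0],"offset":[-0.022,0,-0.0045],"gripper":0},{"rotation":[0,0,0],"offset":[-0.03,0,-0.006],"gripper":0},{"rotation":[0,0,0],"offset":[-0.03,0,-0.006],"gripper":0}]'; python3 -c "
from h import *
st()
cv2.imwrite('pics/s5.png',cv2.resize(manip.get_image('scene')[85:365,205:485,::-1],None,fx=2.1,fy=2.1,interpolation=2))"
```

```text
time: 5.43
tool_pos: [0.5661, -0.0068, 0.1822]
tcp_rot: [[-0.297, 0.953, 0.054], [0.939, 0.302, -0.165], [-0.174, 0.002, -0.985]]
ft_force: [-0.1, -0.6, 0.0]
finger_gap: 0.0139
grasp_force: 39.9
time: 5.77
tool_pos: [0.5753, -0.0339, 0.1938]
tcp_rot: [[-0.296, 0.954, 0.056], [0.939, 0.301, -0.166], [-0.175, 0.003, -0.985]]
ft_force: [-0.4, 0.8, -0.1]
finger_gap: 0.0142
grasp_force: 39.9
t 5.7667 rack [ 0.0206 -0.2911  0.1938] lean -10.07 tool y [0.9535 0.3013 0.0031] j [-0.1034  0.4337  1.4913 -0.1756  1.1489 -0.3426] F [-0.4124  0.818  -0.0547] gap 0.014191019104738998 39.87264888128266
```

View pics/s5.png

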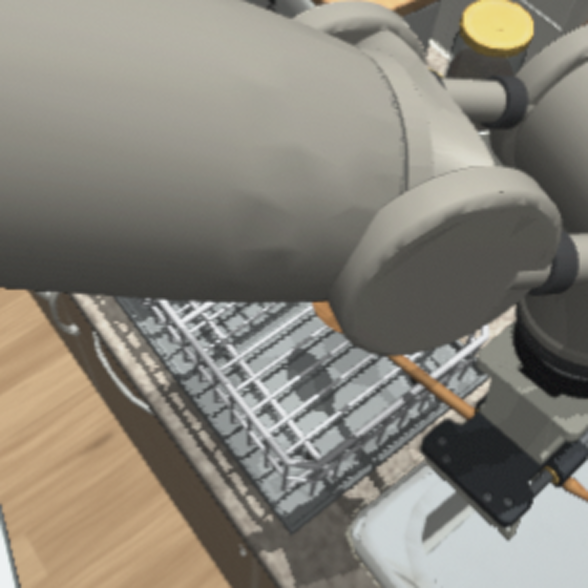

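The bowl end (325,312) is out from under the shelf inside the open half, and the shaft is well above the end rim. Next I lift, then level.

```bash
python3 -m crank '[{"rotation":[0,0,0],"offset":[-0.0035,0,-0.0197],"gripper":0},{"rotation":[0,0,0],"offset":[-0.007,0,-0.0394],"gripper":0},{"rotation":[0,0,0],"offset":[-0.0105,0,-0.059],"gripper":0},{"rotation":[0,0,0],"offset":[-0.0139,0,-0.0788],"gripper":0},{"rotation":[0,0,0],"offset":[-0.0139,0,-0.0788],"gripper":0}]' && python3 -m crank '[{"rotation":[0,0.05,0],"offset":[0,0,0],"gripper":0},{"rotation":[0,0.1,0],"offset":[0,0,0],"gripper":0},{"rotation":[0,0.15,0],"offset":[0,0,0],"gripper":0},{"rotation":[0,0.2,0],"offset":[0,0,0],"gripper":0},{"rotation":[0,0.25,0],"offset":[0,0,0],"gripper":0},{"rotation":[0,0.3,0],"offset":[0,0,0],"gripper":0},{"rotation":[0,0.349,0],"offset":[0,0,0],"gripper":0},{"rotation":[0,0.349,0],"offset":[0,0,0],"gripper":0}]' && python3 -m crank '[{"rotation":[0,0,0],"offset":[0,0,0],"gripper":0},{"rotation":[0,0,0],"offset":[0,0,0],"gripper":0},{"rotation":[0,0,0],"offset":[0,0,0],"gripper":0},{"rotation":[0,0,0],"offset":[0,0,0],"gripper":0}]'; python3 -c "
from h import *
st()
a=manip.get_image('top')[:,:,::-1];cv2.imwrite('pics/t6raw.png',a);b=manip.get_image('scene')[:,:,::-1];cv2.imwrite('pics/s6raw.png',b)
w=manip.get_image('wrist')[:,:,::-1]
cv2.imwrite('pics/all6.png',np.vstack([np.hstack([cv2.resize(x,(400,250)) for x in (w,b)]),cv2.resize(a[100:300,220:640],(735,350))if 0 else np.pad(cv2.resize(a[100:300,200:640],(748,340)),((0,0),(0,52),(0,0)))]))"
```

```text
time: 6.23
tool_pos: [0.5759, -0.0318, 0.2774]
tcp_rot: [[-0.297, 0.953, 0.062], [0.938, 0.304, -0.166], [-0.177, 0.009, -0.984]]
ft_force: [-0.4, 0.1, 0.5]
finger_gap: 0.014
grasp_force: 39.9
time: 6.9
tool_pos: [0.5743, -0.0332, 0.2715]
tcp_rot: [[-0.296, 0.954, -0.053], [0.939, 0.301, 0.167], [0.176, -0.0, -0.984]]
ft_force: [-0.3, -0.4, -0.5]
finger_gap: 0.0139
grasp_force: 39.9
time: 7.23
tool_pos: [0.5744, -0.0317, 0.2735]
tcp_rot: [[-0.3, 0.953, -0.05], [0.938, 0.304, 0.165], [0.172, 0.002, -0.985]]
ft_force: [-0.6, 0.6, -0.0]
finger_gap: 0.0141
grasp_force: 39.9
t 7.2333 rack [ 0.0203 -0.2888  0.2735] lean 9.9 tool y [0.9528 0.3037 0.0024] j [-0.27    0.4499  1.2418  0.1459  1.5434 -0.5895] F [-0.5665  0.5845 -0.0285] gap 0.014090083352392159 39.876647230703384
```

View pics/all6.png

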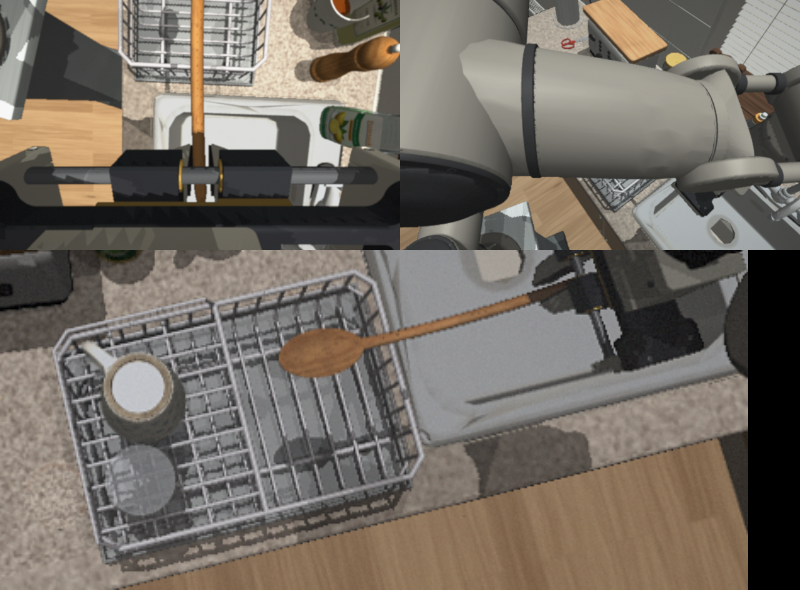

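```bash
python3 -c "
from h import *
s=manip.read_state();tcp=K(s['tool_pos'])
for z in (.3,.275,.25,.22,.19):
    k=K(at('top',(364.1,160),z)); print(z,k,'dist from grasp',np.linalg.norm(k-tcp))
print(s['qvel'])"
```

```text
0.3 [ 0.0164 -0.0273  0.3   ] dist from grasp 0.26320653038507863
0.275 [ 0.021  -0.0316  0.275 ] dist from grasp 0.25751789873162495
0.25 [ 0.0257 -0.036   0.25  ] dist from grasp 0.2543297576579755
0.22 [ 0.0312 -0.0412  0.22  ] dist from grasp 0.25393207544208624
0.19 [ 0.0368 -0.0464  0.19  ] dist from grasp 0.2572840854588578
[-0.007   0.0021 -0.0035  0.0025  0.0023 -0.0016]
```

The spoon is held level at about 0.27 m, the top view shows the mug and glass where they were, and the arm is still, so I'll hand in.

```bash
python3 -c "
from plant import manip
print(manip.sign_off())"
```

```text
the job is handed in; nothing more can be done
None
```

The spoon came out slantwise through the open half with no noticeable force. It is now held still and roughly level about 14 cm above the rack's rim, the mug and glass haven't moved, and the job is handed in.

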